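# Vent the vacuum jar and take its lid off

## Robot

A 6-joint arm with a two-finger parallel gripper is mounted at the origin on a cart in front of the work surface, level with it; the furniture and walls round the work are solid. World frame = base frame: x ahead of the robot, y to its left, z up, the work surface at z = 0. Lengths are in m, angles in rad, forces in N, time in s.
With the tool pointing down it reaches from about 0.275 to 0.75 m from the base axis. Payload 10.2 kg.
Tool frame: the origin (TCP) lies midway between the tips of the shut fingers; the grasp point (between the pads) lies 19 mm behind it; z points along the fingers, y is the line along which they close (so a half turn about z gives the same grasp; the last joint's range is limited). The gripper opens to 88 mm and grips with 3 to 60 N. Pads are 18 mm wide; open, the fingers measure 123 mm over their backs; the gripper's body (75 mm by 187 mm) begins 45 mm behind the grasp point.
Start: joints at [-1.375, 0.313, 1.498, -0, 1.331, -0.223], TCP at [0.213, -0.48, 0.212] pointing down, gripper open.
Joint ranges: [-2.94, 2.94], [-0.97, 2.17], [0.19, 2.56], [-1.23, 4.37], [0.02, 3.11], [-2.88, 2.88]. Speed limits (rad/s): [2.39, 2.39, 3.01, 3.14, 3.14, 3.14].

## Interface

Orientations are given as [roll, pitch, yaw] about the fixed x, y, z axes, in that order (R = Rz(yaw) Ry(pitch) Rx(roll)).
In Python, from station import telemetry, viewer, workorder, finder gives the robot as it stands. The module is installed in compiled form; this text tells all that it offers.
- The arm moves only by the tool step_arm, never from a script. Its argument "plan" is a list of rows, each an object of numbers: "x", "y", "z": the shift along the tool's x, y, z as a fraction of full scale; "yaw": the turn about the tool's z as a fraction of full scale; "jaw": the opening, from 0 (shut) to 1 (fully open). In form: [{"x": .., "y": .., "z": .., "yaw": .., "jaw": ..}, ...]. A call has 1 to 8 rows; each row is the pose to reach, as a shift and turn from the pose commanded when the call began, along the tool's axes at that moment; what a row does not reach only later rows make up. Full scale, the value 1, is 0.2 m for a shift and 60 degrees for a turn. A row lasts 1/8 s, in which the tool goes at most 62.5 mm and 10.7 degrees, less where a joint would pass 70% of its speed; a pose out of reach is approached as far as the arm can. A call with a number of a shift or a turn outside -1 to 1 is refused whole. A call with a gripper value outside its range is refused whole. The fingers move at their own pace and stop on an object; the grip force is fixed at half the most. Time passes only in rows, so rows that repeat a pose let the fingers close. It gives the time, the measured TCP pose, the force, the opening and the grip force at its end, in the units of the state.
- telemetry.get_obs(): the state, without advancing time (a new reading comes with each control period).
- viewer.grab_frame(name): name is "scene" or "top" or "wrist"; returns a dict with "img" (400x640x3 uint8, red, green, blue), "intrinsics" (3x3 intrinsics, pixels), "camera_from_world" (4x4, takes a point from world to camera coordinates); the wrist camera has in their place "T_tool_cam" (4x4, takes a point from camera to tool coordinates, whose origin is the TCP and whose axes are the flange's). Camera axes: x right, y up, looking along -z (the intrinsics and any distortion apply to the point x, -y, -z); pixel columns grow to the right and rows downward; lengths in m; the calibration is good to about 2 mm. A picture is of the moment at which its call begins: read the wrist's pose just before it. There is no depth.
- workorder.sign_off(): hands the job in; it is judged then, once.
Trained networks look in a picture, given as the dict that the camera call returned (one of the last four; its "shot" number tells which), for a name from the list of things; names that differ only in an ending like _2 or _b are one class to them, and where a whole thing is asked for, a point or a joint stands for the part that bears it (a point fixed in the world has none). Each returns a list of dicts, best first, with "confidence" (0 to 1); they miss things now and then, are a little off and sometimes report something else, mostly with a low value. They report only what shows in the picture. A call takes as long as a camera call.
- finder.outline_of(picture, query): "mask" (400x640 bool, what is visible of it).
- finder.spot_point(picture, query): "point" ([x, y, z] in m, in world coordinates, good to about 4 mm: a listed point, or the origin of a listed thing).
The state is a dict: "t": time; "qpos": joint angles; "dq": joint speeds; "effort": joint torques, N m; "tcp_pos": TCP position; "tcp_rot": TCP orientation; "ft_force": force on the tool from outside, world axes, zero at the start; "torque": the same for the moment, N m; "finger_gap": finger opening in m; "gripper_force": force on a finger pad.
Only numpy, scipy, OpenCV 4.12 (cv2) and the standard library are available. Lean on these libraries where they do the work, as an engineer would, in place of code of your own. Each camera call takes 0.05 s, during which the arm holds its last target. There are 200 camera calls.

## Task

The casting in the jar has been standing under vacuum. Turn the vent tap on the lid anticlockwise as far as it will go, wait until the lid can be felt to come free, then lift the lid off and lay it flat in the middle of the round rubber mat without letting it drop. Never lift the jar off the bench with the lid, and leave the jar and the other things where they stand.

Things in the scene. Friction and masses are not known exactly. Their poses are not given: they have to be found in the camera images.
- jar: round aluminium vacuum jar, 160 mm across its flange, flange top 90 mm above the bench, 2.5 kg, standing loose on rubber feet; a red block lies in it. Origin: centre of its underside, on the bench. The lid is held on it by vacuum, with more force than the jar weighs: pulled too early, the lid carries the jar up with it.
- lid: clear round plate, 165 mm across, 17 mm thick, about 0.5 kg with fittings. Origin: centre of its underside, on the jar's flange. Below it a 6 mm deep centring step, 126 mm across, hangs in the jar's mouth with 5 mm play; laid down, the lid stands on this step. On top: bar handle in the middle, vent tap 62 mm along the lid's -y axis, at +y a 28 mm high steel blanking plug (not used).
- lid_handle (a point): centre of the black bar handle on the lid: 40 mm long (along this point's y), 16 mm wide (x), 16 mm high. It lies over the lid's centre, 62 mm above its underside and 45 mm above its top face: 152 mm above the bench at the start, 76 mm above the bench when the lid lies on the mat.
- tap_grip (a point): centre of the vent tap's handle: a level dark steel wing bar 61 mm long over its round ends (along this point's x), 10 mm wide (y; 13 mm at the round ends), 18 mm high. It turns about the vertical through this point, which lies 56 mm above the lid's top face, 163 mm above the bench.
- vent_tap (a joint): tap angle in rad, growing anticlockwise seen from above: 0 shut, stop at 2.8; starts at 0 to 0.4, stiff (about 0.15 N m), stays where left. At 0 its bar lies along the lid's x axis. From about 2.2 on air enters; the lid stays held for some 4 to 9 s more, differing each time, then comes free all at once: a light pull (under 15 N) tells. The free lid weighs about 5 N.
- mat: round black rubber mat, 180 mm across, 8 mm thick, fixed on the bench. Origin: centre of its underside, on the bench.
- tape: roll of masking tape, 100 mm across, 25 mm high, bystander. Origin: centre of its underside. Above it and block_a, around x 0.57, y 0.31, a headset hangs from the rack over the bench, fixed, about 160 mm across, its lowest part about 0.53 m above the bench: keep the arm's wrist and elbow clear of it.
- block_a: red moulded block 102x48x16 mm, bystander. Origin: centre of its underside.
- clip: small black clip 18x52x30 mm, bystander near the bench's front edge. Origin: centre of its underside.
- glue: dropper bottle, 33 mm across, 102 mm high, bystander behind the jar and the mat. Origin: centre of its underside.
- marker: marker pen 135 mm long, bystander. Origin: centre of its underside.
- spool: spool of wire, 60 mm across, 48 mm high, bystander. Origin: centre of its underside.

How it is judged:
On the way, in this order (a step that is already met when the one before it is completed fails the run):
1. the vent tap is turned fully open (value of joint vent_tap above 2.35 rad), for 0.2 s.
2. the lid is lifted clear of the jar (z of lid_handle in the frame of jar above 0.177 m), for 0.1 s.
At the end, for the whole second after the job is handed in: The lid lies right way up and flat (within 3 degrees) on the mat, its centre within 30 mm of the mat's centre, at rest; the jar stands on the bench (horizontal distance between lid_handle and mat below 0.03 m and height (world z) of lid_handle between 0.067 and 0.084 m and angle between each of lid_handle, jar's own z axis and vertical below 0.06 rad and height (world z) of jar below 0.006 m); the robot touches nothing.
It fails at once if the jar lifted off the bench (more than 12 mm) with the lid (height (world z) of jar above 0.012 m).
It fails at once if the jar shoved more than 40 mm (distance of jar from where it was at the start of the episode above 0.04 m).
It fails at once if the lid let go in the air (contact force between anything else and lid below 0.05 N and horizontal distance between lid_handle and jar above 0.1 m and height (world z) of lid_handle above 0.095 m).
It fails at once if a bystander moved more than 25 mm (distance of any of tape, block_a, clip, glue, marker, spool from where it was at the start of the episode above 0.025 m).
It also fails if it takes over 72 s, if anything falls off the work surface, if the arm or the gripper's body presses on something with over 40 N, if the wrist force passes 120 N, or if a joint passes its speed limit or range.

## Working session

There is one attempt and no reset: what is moved stays moved. The work goes in short steps, Python scripts to look and compute and a tool call to move; the robot and the scene stay as the last step left them, time stands still between calls to the robot, and variables do not carry over. Pictures are saved under pics/ and viewed, at most 10 in all, crops included, and the job is handed in when it is done.

Besides the shell and the picture viewer there is one more tool, called after ">>>" as a command line: name --argument value ..., lists and objects as JSON in quotes. step_arm: Moves the arm, as the interface text tells. Shift numbers are shares of 0.2 m and turn numbers shares of 60 degrees, none past 1 either way. Its arguments: {"type":"object","properties":{"plan":{"type":"array"}},"required":["plan"]}

```bash
mkdir -p pics
cat > h.py <<'E'
from station import telemetry, viewer, workorder, finder
import numpy as np, cv2
from scipy.spatial.transform import Rotation as R
def save(f,n): cv2.imwrite(f'pics/{n}.png', f['img'][:,:,::-1])
def pix(f,p):
    c=f['camera_from_world']@np.r_[p,1]; u=f['intrinsics']@np.array([c[0],-c[1],-c[2]]); return u[:2]/u[2]
def onplane(f,uv,z):
    d=np.linalg.inv(f['intrinsics'])@np.r_[uv,1]; d=np.array([d[0],-d[1],-d[2]])
    M=np.linalg.inv(f['camera_from_world']); o=M[:3,3]; w=M[:3,:3]@d
    return o+w*(z-o[2])/w[2]
E
python3 - <<'E'
from h import *
o=telemetry.get_obs(); print({k:np.round(v,3) for k,v in o.items()})
for n in ['top','scene']:
    f=viewer.grab_frame(n); save(f,n+'0')
    for q in ['jar','lid','lid_handle','tap_grip','mat','glue','spool']:
        r=finder.spot_point(f,q)
        print(n,q,[(np.round(x['point'],3),round(x['confidence'],2)) for x in r[:2]])
E
```

```text
{'t': np.float64(0.0), 'qpos': array([-1.375,  0.313,  1.498,  0.   ,  1.331, -0.223]), 'dq': array([-0.   , -0.001,  0.001, -0.   , -0.002, -0.   ]), 'effort': array([ 0.0000e+00, -4.0221e+01, -2.5227e+01,  6.9000e-02,  3.5000e-02,
       -0.0000e+00]), 'tcp_pos': array([ 0.213, -0.479,  0.211]), 'tcp_rot': array([-3.14 , -0.   ,  0.419]), 'ft_force': array([-0.222, -0.861,  1.456]), 'torque': array([ 0.047,  0.031, -0.003]), 'gripper_force': np.float64(0.0), 'finger_gap': np.float64(0.088)}
top jar []
top lid [(array([0.591, 0.12 , 0.089]), 0.77), (array([0.59 , 0.29 , 0.004]), 0.32)]
top lid_handle [(array([0.589, 0.126, 0.153]), 0.94)]
top tap_grip [(array([0.617, 0.062, 0.163]), 0.67)]
top mat [(array([ 0.586, -0.062,  0.   ]), 0.91)]
top glue [(array([ 0.694,  0.107, -0.001]), 0.65)]
top spool [(array([ 0.459, -0.236,  0.006]), 0.58)]
scene jar [(array([0.59 , 0.121, 0.002]), 0.7)]
scene lid []
scene lid_handle [(array([0.59 , 0.12 , 0.153]), 0.58), (array([0.592, 0.286, 0.001]), 0.43)]
scene tap_grip [(array([0.621, 0.059, 0.16 ]), 0.43)]
scene mat [(array([ 0.583, -0.062,  0.   ]), 0.9)]
scene glue []
scene spool [(array([ 0.459, -0.24 ,  0.001]), 0.67)]
```

View pics/top0.png

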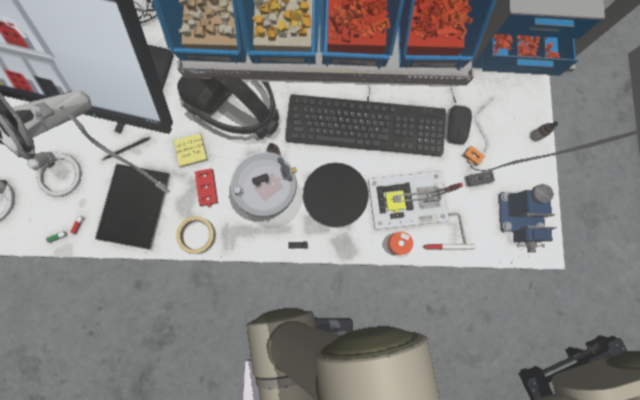

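View pics/scene0.png

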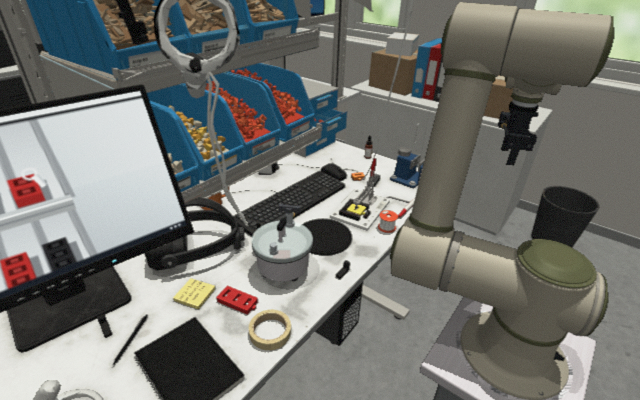

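The top view shows the jar and lid at about (265,185) and the mat at (335,195). The glue stands behind the jar near (273,148). The scene view agrees, and the network points match both views. Next I move above the tap.

>>> step_arm --plan '[{"x":0.3,"y":-0.17,"z":-0.3,"yaw":0,"jaw":1},{"x":0.98,"y":-0.55,"z":-0.3,"yaw":0,"jaw":1},{"x":0.98,"y":-0.55,"z":-0.3,"yaw":0,"jaw":1},{"x":0.98,"y":-0.55,"z":-0.3,"yaw":0,"jaw":1}]'

```text
t: 1.3
tcp_pos: [0.3487, -0.2976, 0.2722]
tcp_rot: [3.141, -0.0, 0.419]
ft_force: [0.5, -1.4, 0.7]
finger_gap: 0.0884
gripper_force: 0.0
```

>>> step_arm --plan '[{"x":0.98,"y":-0.55,"z":0,"yaw":0,"jaw":1},{"x":0.98,"y":-0.55,"z":0,"yaw":0,"jaw":1},{"x":0.98,"y":-0.55,"z":0,"yaw":0,"jaw":1},{"x":0.98,"y":-0.55,"z":0,"yaw":0,"jaw":1}]'

```text
t: 1.8
tcp_pos: [0.4832, -0.1169, 0.2718]
tcp_rot: [3.142, -0.0, 0.421]
ft_force: [-0.4, -0.4, -0.1]
finger_gap: 0.0885
gripper_force: 0.0
```

Run:
```python
from h import *
o=telemetry.get_obs(); print(o['t'],o['tcp_pos'],o['tcp_rot'],o['qpos'])
f=viewer.grab_frame('wrist'); save(f,'w1'); print(np.round(f['T_tool_cam'],3),f['intrinsics'])
for q in ['lid_handle','tap_grip','lid','glue']:
    print(q,[(np.round(x['point'],3),round(x['confidence'],2)) for x in finder.spot_point(f,q)[:2]])
```

```text
1.8 [ 0.48323665 -0.11685224  0.27178612] [ 3.14152912e+00 -2.66278464e-04  4.20915186e-01] [-4.73467298e-01  2.12915213e-01  1.47102417e+00  1.68965259e-04
  1.45743704e+00  6.76394756e-01]
[[ 0.001  0.951  0.309  0.08 ]
 [ 1.    -0.001 -0.    -0.001]
 [-0.     0.309 -0.951 -0.174]
 [ 0.     0.     0.     1.   ]] [[309.25119714   0.         320.0765775 ]
 [  0.         309.25119714 203.02434986]
 [  0.           0.           1.        ]]
lid_handle []
tap_grip []
lid []
glue []
```

View pics/w1.png

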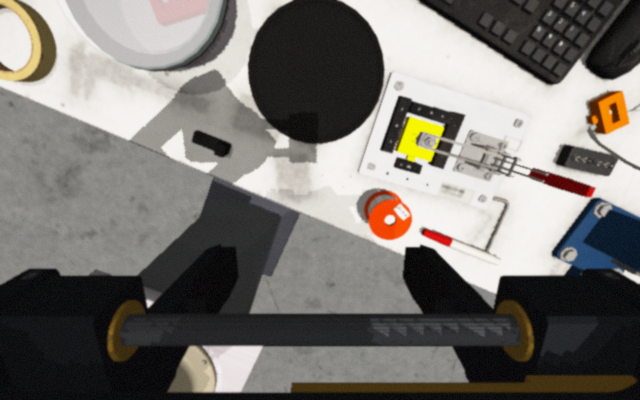

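The wrist view shows the mat at (316,70), the jar cut off at top left, and the spool at (388,215). I move closer so that the lid comes into view.

>>> step_arm --plan '[{"x":0.58,"y":-0.6,"z":0,"yaw":0,"jaw":1},{"x":0.58,"y":-0.6,"z":0,"yaw":0,"jaw":1},{"x":0.58,"y":-0.6,"z":0,"yaw":0,"jaw":0.6},{"x":0.58,"y":-0.6,"z":0,"yaw":0,"jaw":0.6},{"x":0.58,"y":-0.6,"z":0,"yaw":0,"jaw":0.6}]'

```text
t: 2.68
tcp_pos: [0.5391, 0.0361, 0.2717]
tcp_rot: [3.141, 0.0, 0.417]
ft_force: [0.6, -1.1, -0.9]
finger_gap: 0.0602
gripper_force: 0.0
```

```bash
cat >> h.py <<'E'
def wgrab():
    o=telemetry.get_obs(); f=viewer.grab_frame('wrist')
    T=np.eye(4); T[:3,:3]=R.from_euler('xyz',o['tcp_rot']).as_matrix(); T[:3,3]=o['tcp_pos']
    g=dict(f); g['camera_from_world']=np.linalg.inv(T@f['T_tool_cam']); return o,f,g
E
python3 - <<'E'
from h import *
o,f,g=wgrab(); print(o['t'],o['tcp_pos'],o['tcp_rot'],o['finger_gap'])
save(f,'w2')
for q in ['lid_handle','tap_grip','lid','jar','mat','glue']:
    print(q,[(np.round(x['point'],3),round(x['confidence'],2),np.round(pix(g,x['point']))) for x in finder.spot_point(f,q)[:2]])
E
```

```text
2.675 [0.53909291 0.0361235  0.27173066] [3.14130602e+00 2.93383563e-04 4.17313038e-01] 0.06023888100662164
lid_handle [(array([0.589, 0.119, 0.153]), 0.63, array([259., 103.])), (array([ 0.588, -0.062, -0.001]), 0.18, array([396., 157.]))]
tap_grip [(array([0.612, 0.065, 0.164]), 0.94, array([325., 104.]))]
lid [(array([0.586, 0.122, 0.088]), 0.59, array([267., 105.]))]
jar []
mat [(array([ 0.588, -0.062, -0.001]), 0.86, array([396., 157.])), (array([0.593, 0.286, 0.001]), 0.42, array([162.,  45.]))]
glue [(array([ 0.697,  0.103, -0.   ]), 0.83, array([323.,  28.]))]
```

View pics/w2.png

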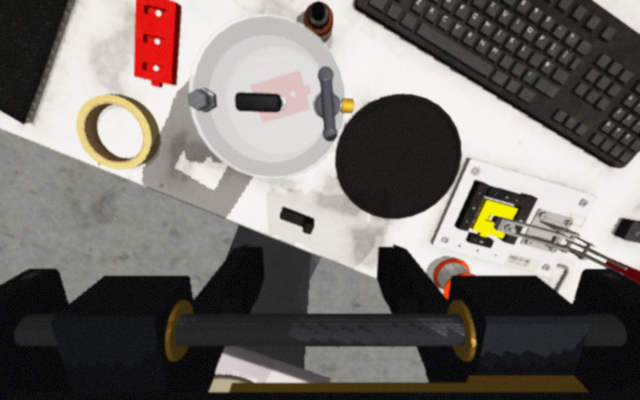

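The wrist view shows the tap bar from (325,73) to (330,134) and the black handle from (237,102) to (281,103). The plug is at (203,98) and the glue at (318,18).

Run:
```python
from h import *
o,f,g=wgrab()
a,b=onplane(g,(325,73),.168),onplane(g,(330,134),.168); c,d=onplane(g,(237,102),.157),onplane(g,(281,103),.157)
def an(p,q): v=p-q; return np.degrees(np.arctan2(v[1],v[0])),np.linalg.norm(v)
print('tap',(a+b)/2,an(a,b)); print('handle',(c+d)/2,an(c,d),'line',an((c+d)/2,(a+b)/2))
t=(finder.outline_of(f,'tap_grip') or [None])[0]
if t:
    ys,xs=np.nonzero(t['mask']); print(t['confidence'],xs.min(),xs.max(),ys.min(),ys.max())
p=np.array([.6155,.064,.2])-o['tcp_pos']; print(R.from_euler('xyz',o['tcp_rot']).as_matrix().T@p/.2)
```

```text
tap [0.61321115 0.06379033 0.168     ] (np.float64(29.321026276892265), np.float64(0.04989541123576515))
handle [0.58997664 0.11980912 0.157     ] (np.float64(112.73829504821829), np.float64(0.03902035772297472)) line (np.float64(112.5268621512899), np.float64(0.06163559853988319))
0.7 317 340 68 141
[0.40319663 0.03128492 0.35904298]
```

>>> step_arm --plan '[{"x":0.395,"y":0.022,"z":0,"yaw":-0.085,"jaw":0.35},{"x":0.395,"y":0.022,"z":0.2,"yaw":-0.085,"jaw":0.35},{"x":0.395,"y":0.022,"z":0.36,"yaw":-0.085,"jaw":0.35},{"x":0.395,"y":0.022,"z":0.36,"yaw":-0.085,"jaw":0.35},{"x":0.395,"y":0.022,"z":0.36,"yaw":-0.085,"jaw":0.35}]'

```text
t: 3.75
tcp_pos: [0.6138, 0.0655, 0.2015]
tcp_rot: [3.14, -0.002, 0.508]
ft_force: [0.0, -0.4, 0.3]
finger_gap: 0.0314
gripper_force: 0.0
```

Run:
```python
from h import *
o,f,g=wgrab(); print(o['t'],o['tcp_pos'],o['tcp_rot'],o['finger_gap']); save(f,'w3')
for q in ['tap_grip','lid_handle']:
    print(q,[(np.round(x['point'],3),round(x['confidence'],2),np.round(pix(g,x['point']))) for x in finder.spot_point(f,q)[:2]])
```

```text
3.75 [0.61377404 0.06552445 0.20150135] [ 3.14026264e+00 -1.97779842e-03  5.07685879e-01] 0.03144328098550205
tap_grip [(array([0.616, 0.065, 0.164]), 0.91, array([323., 216.]))]
lid_handle [(array([0.59 , 0.119, 0.152]), 0.98, array([245., 205.])), (array([0.448, 0.035, 0.   ]), 0.47, array([282., 284.]))]
```

View pics/w3.png

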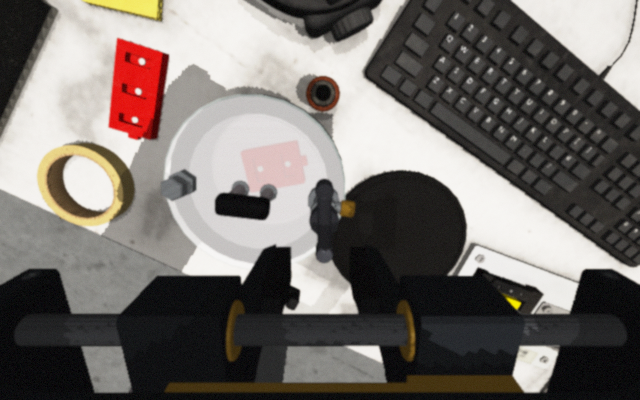

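The tap bar is vertical at column 323, between fingertips whose midline is at about column 320, so the alignment is good. I go down and close.

>>> step_arm --plan '[{"x":0,"y":0,"z":0.14,"yaw":0,"jaw":0.35},{"x":0,"y":0,"z":0.27,"yaw":0,"jaw":0.35},{"x":0,"y":0,"z":0.27,"yaw":0,"jaw":0.35},{"x":0,"y":0,"z":0.27,"yaw":0,"jaw":0},{"x":0,"y":0,"z":0.27,"yaw":0,"jaw":0},{"x":0,"y":0,"z":0.27,"yaw":0,"jaw":0},{"x":0,"y":0,"z":0.27,"yaw":0,"jaw":0}]'

```text
t: 4.78
tcp_pos: [0.6134, 0.0657, 0.146]
tcp_rot: [3.141, -0.0, 0.508]
ft_force: [0.1, -0.3, 0.0]
finger_gap: 0.0006
gripper_force: 0.0
```

Run:
```python
from h import *
o,f,g=wgrab(); print(o['t'],o['tcp_pos'],o['ft_force'],o['torque'],o['finger_gap'],o['gripper_force']); save(f,'w4')
for q in ['tap_grip','lid_handle']:
    print(q,[(np.round(x['point'],3),round(x['confidence'],2),np.round(pix(g,x['point']))) for x in finder.spot_point(f,q)[:2]])
```

```text
4.775 [0.61337215 0.0656895  0.14601827] [ 0.12059834 -0.25718923  0.04116641] [ 0.04148964  0.02346868 -0.01444083] 0.0005924692225533483 0.0
tap_grip [(array([0.614, 0.066, 0.164]), 0.62, array([321., 252.]))]
lid_handle [(array([0.59 , 0.122, 0.152]), 0.69, array([219., 233.]))]
```

View pics/w4.png

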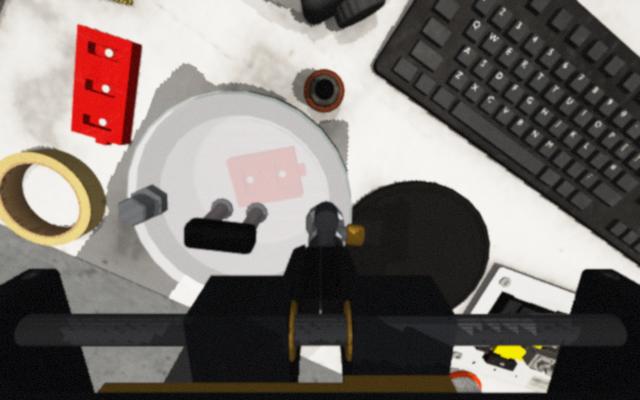

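Run:
```python
from h import *
s=viewer.grab_frame('scene')['img'][:,:,::-1]; w=cv2.imread('pics/w4.png')
a=cv2.resize(w[180:300,260:390],(390,360),interpolation=cv2.INTER_CUBIC)
b=cv2.resize(s[160:280,220:350],(390,360),interpolation=cv2.INTER_CUBIC)
x=np.hstack([a,b]); x=(255*(x/255.)**.5).astype(np.uint8); cv2.imwrite('pics/c5.png',x)
```

```text
(no output)
```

View pics/c5.png

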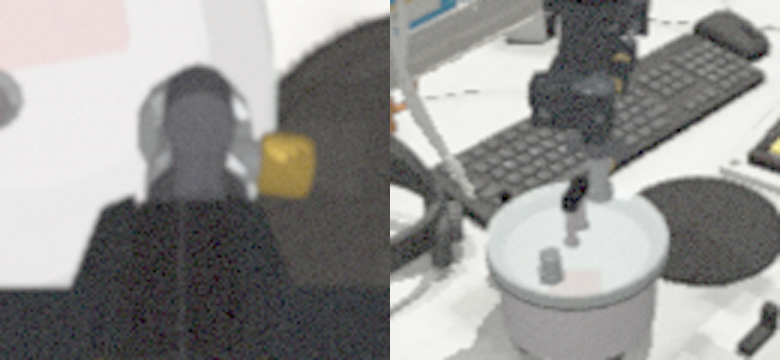

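The left crop shows the bar passing under or ahead of the shut fingers. I check where the TCP and the tap project in the scene view.

Run:
```python
from h import *
f=viewer.grab_frame('scene'); o=telemetry.get_obs()
for n,p in dict(tcp=o['tcp_pos'],tcp25=o['tcp_pos']+[0,0,.025],tap=[.614,.065,.163],handle=[.59,.12,.152],plug=[.566,.177,.135]).items():
    u=pix(f,p); print(n,np.round(u,1),np.round((u-[220,160])*3+[390,0]))
```

```text
tcp [288.6 213.9] [596. 162.]
tcp25 [288.4 206.3] [595. 139.]
tap [288.4 208.5] [595. 146.]
handle [281.5 224.5] [574. 193.]
plug [273.5 244. ] [551. 252.]
```

The fingertips seem to end about 25 mm above the reported TCP, just over the bar. I open, go down 20 mm and close again, watching the force.

>>> step_arm --plan '[{"x":0,"y":0,"z":0,"yaw":0,"jaw":0.35},{"x":0,"y":0,"z":0,"yaw":0,"jaw":0.35},{"x":0,"y":0,"z":0.05,"yaw":0,"jaw":0.35},{"x":0,"y":0,"z":0.1,"yaw":0,"jaw":0.35},{"x":0,"y":0,"z":0.1,"yaw":0,"jaw":0},{"x":0,"y":0,"z":0.1,"yaw":0,"jaw":0},{"x":0,"y":0,"z":0.1,"yaw":0,"jaw":0},{"x":0,"y":0,"z":0.1,"yaw":0,"jaw":0}]'

```text
t: 6.02
tcp_pos: [0.6146, 0.0636, 0.1262]
tcp_rot: [3.137, -0.001, 0.507]
ft_force: [6.3, -9.9, -2.8]
finger_gap: 0.0097
gripper_force: 30.0
```

The bar is gripped at 9.7 mm with 30 N. I centre the tool by 2.4 mm and turn.

>>> step_arm --plan '[{"x":0,"y":0.012,"z":0,"yaw":0,"jaw":0},{"x":0,"y":0.012,"z":0,"yaw":-0.15,"jaw":0},{"x":0,"y":0.012,"z":0,"yaw":-0.3,"jaw":0},{"x":0,"y":0.012,"z":0,"yaw":-0.45,"jaw":0},{"x":0,"y":0.012,"z":0,"yaw":-0.6,"jaw":0},{"x":0,"y":0.012,"z":0,"yaw":-0.75,"jaw":0}]'

```text
t: 6.78
tcp_pos: [0.6139, 0.0639, 0.1255]
tcp_rot: [-3.14, -0.0, 1.298]
ft_force: [-1.6, 0.7, -1.4]
finger_gap: 0.0096
gripper_force: 30.0
```

>>> step_arm --plan '[{"x":0,"y":0,"z":0,"yaw":-0.15,"jaw":0},{"x":0,"y":0,"z":0,"yaw":-0.3,"jaw":0},{"x":0,"y":0,"z":0,"yaw":-0.45,"jaw":0},{"x":0,"y":0,"z":0,"yaw":-0.6,"jaw":0},{"x":0,"y":0,"z":0,"yaw":-0.75,"jaw":0},{"x":0,"y":0,"z":0,"yaw":-0.9,"jaw":0},{"x":0,"y":0,"z":0,"yaw":-1,"jaw":0}]'

```text
t: 7.65
tcp_pos: [0.6133, 0.0637, 0.1255]
tcp_rot: [-3.139, -0.002, 2.345]
ft_force: [-4.2, -1.0, 0.0]
finger_gap: 0.0098
gripper_force: 30.0
```

>>> step_arm --plan '[{"x":0,"y":0,"z":0,"yaw":-0.15,"jaw":0},{"x":0,"y":0,"z":0,"yaw":-0.3,"jaw":0},{"x":0,"y":0,"z":0,"yaw":-0.4,"jaw":0},{"x":0,"y":0,"z":0,"yaw":-0.5,"jaw":0},{"x":0,"y":0,"z":0,"yaw":-0.6,"jaw":0}]'

```text
t: 8.28
tcp_pos: [0.6141, 0.0634, 0.1256]
tcp_rot: [-3.141, -0.001, 2.972]
ft_force: [-1.5, -2.9, -2.2]
finger_gap: 0.0102
gripper_force: 30.0
```

Run:
```python
from h import *
o=telemetry.get_obs(); print({k:np.round(v,3) for k,v in o.items()})
```

```text
{'t': np.float64(8.275), 'qpos': array([-0.086,  0.588,  1.314, -0.   ,  1.241, -1.488]), 'dq': array([-0.001,  0.001, -0.001, -0.001, -0.002, -0.831]), 'effort': array([  1.162, -52.828, -25.411,   0.36 ,  -0.16 ,   1.035]), 'tcp_pos': array([0.614, 0.063, 0.126]), 'tcp_rot': array([-3.141e+00, -1.000e-03,  2.972e+00]), 'ft_force': array([-1.485, -2.859, -2.205]), 'torque': array([-0.198,  0.063, -0.091]), 'gripper_force': np.float64(30.0), 'finger_gap': np.float64(0.01)}
```

>>> step_arm --plan '[{"x":0,"y":0,"z":0,"yaw":-0.07,"jaw":0},{"x":0,"y":0,"z":0,"yaw":-0.14,"jaw":0},{"x":0,"y":0,"z":0,"yaw":-0.19,"jaw":0},{"x":0,"y":0,"z":0,"yaw":-0.19,"jaw":0}]'

```text
t: 8.78
tcp_pos: [0.6144, 0.0633, 0.1256]
tcp_rot: [-3.141, -0.0, -3.116]
ft_force: [0.2, -2.3, -4.0]
finger_gap: 0.0093
gripper_force: 30.0
```

Run:
```python
from h import *
o=telemetry.get_obs(); print({k:np.round(o[k],3) for k in ['t','tcp_rot','ft_force','torque','effort']})
f=viewer.grab_frame('top')
print([(np.round(x['point'],3),round(x['confidence'],2)) for q in ['jar','lid','lid_handle'] for x in finder.spot_point(f,q)[:1]])
```

```text
{'t': np.float64(8.775), 'tcp_rot': array([-3.141, -0.   , -3.116]), 'ft_force': array([ 0.18 , -2.34 , -3.976]), 'torque': array([-0.403, -0.069,  0.027]), 'effort': array([  1.295, -53.403, -25.184,   0.478,   0.198,  -0.254])}
[]
```

The tap is at its stop, about 2.77 rad. I release it, go up, and move above the handle while it vents.

>>> step_arm --plan '[{"x":0,"y":0,"z":0,"yaw":0,"jaw":0.35},{"x":0,"y":0,"z":0,"yaw":0,"jaw":0.35},{"x":0,"y":0,"z":0,"yaw":0,"jaw":0.35},{"x":0,"y":0,"z":-0.2,"yaw":0,"jaw":0.35},{"x":0,"y":0,"z":-0.4,"yaw":0,"jaw":0.35},{"x":0,"y":0,"z":-0.4,"yaw":0,"jaw":0.35}]'

```text
t: 9.72
tcp_pos: [0.6156, 0.0636, 0.209]
tcp_rot: [-3.141, 0.006, -3.115]
ft_force: [-0.3, -0.8, -0.4]
finger_gap: 0.0303
gripper_force: 0.0
```

>>> step_arm --plan '[{"x":0.115,"y":0.283,"z":0,"yaw":0.17,"jaw":0.6},{"x":0.115,"y":0.283,"z":0,"yaw":0.34,"jaw":0.6},{"x":0.115,"y":0.283,"z":0,"yaw":0.51,"jaw":0.6},{"x":0.115,"y":0.283,"z":0,"yaw":0.68,"jaw":0.6},{"x":0.115,"y":0.283,"z":0,"yaw":0.85,"jaw":0.6},{"x":0.115,"y":0.283,"z":0,"yaw":1,"jaw":0.6},{"x":0.115,"y":0.283,"z":0,"yaw":1,"jaw":0.6}]'

```text
t: 10.6
tcp_pos: [0.5896, 0.1196, 0.2048]
tcp_rot: [-3.14, -0.001, 2.122]
ft_force: [-0.1, 0.2, -0.2]
finger_gap: 0.0525
gripper_force: 0.0
```

>>> step_arm --plan '[{"x":0,"y":0,"z":0,"yaw":0.147,"jaw":0.6},{"x":0,"y":0,"z":0,"yaw":0.147,"jaw":0.6}]'

```text
t: 10.85
tcp_pos: [0.5898, 0.1196, 0.2052]
tcp_rot: [-3.141, -0.0, 1.971]
ft_force: [0.2, 0.7, -0.3]
finger_gap: 0.0529
gripper_force: 0.0
```

Run:
```python
from h import *
o,f,g=wgrab(); print(o['t'],o['tcp_pos'],o['tcp_rot'],o['finger_gap']); save(f,'w6')
for q in ['tap_grip','lid_handle','lid','mat']:
    print(q,[(np.round(x['point'],3),round(x['confidence'],2),np.round(pix(g,x['point']))) for x in finder.spot_point(f,q)[:2]])
```

```text
10.85 [0.5898085  0.11955982 0.20521885] [-3.14089991e+00 -3.43557293e-04  1.97053087e+00] 0.052924948072052266
tap_grip [(array([0.618, 0.067, 0.164]), 0.9, array([327., 287.]))]
lid_handle [(array([0.592, 0.119, 0.151]), 0.89, array([323., 214.]))]
lid [(array([0.588, 0.124, 0.092]), 0.57, array([321., 186.]))]
mat [(array([ 0.588, -0.062, -0.   ]), 0.6, array([269., 287.]))]
```

View pics/w6.png

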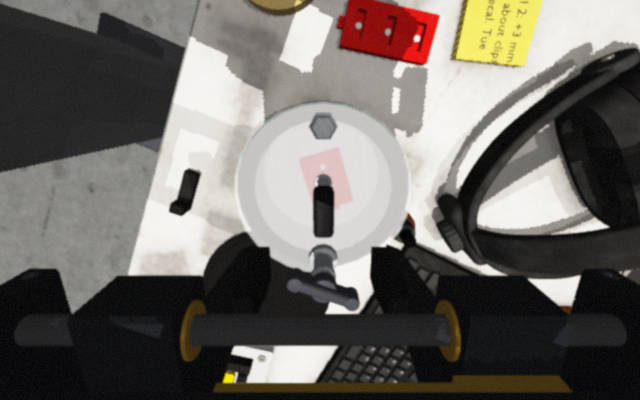

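The handle runs vertically at column 323, rows 183–237, about 2 mm right of the finger midline. The tap bar, (292,286)–(352,302), is at its open end. I go down on the handle, allowing for the tip offset.

>>> step_arm --plan '[{"x":0,"y":0.008,"z":0.15,"yaw":0,"jaw":0.6},{"x":0,"y":0.008,"z":0.3,"yaw":0,"jaw":0.6},{"x":0,"y":0.008,"z":0.38,"yaw":0,"jaw":0.6},{"x":0,"y":0.008,"z":0.42,"yaw":0,"jaw":0.6},{"x":0,"y":0.008,"z":0.45,"yaw":0,"jaw":0.6},{"x":0,"y":0.008,"z":0.45,"yaw":0,"jaw":0.6}]'

```text
t: 11.85
tcp_pos: [0.5916, 0.1201, 0.116]
tcp_rot: [3.141, 0.0, 1.967]
ft_force: [0.4, -0.1, -0.2]
finger_gap: 0.0529
gripper_force: 0.0
```

>>> step_arm --plan '[{"x":0,"y":0,"z":0,"yaw":0,"jaw":0},{"x":0,"y":0,"z":0,"yaw":0,"jaw":0},{"x":0,"y":0,"z":0,"yaw":0,"jaw":0},{"x":0,"y":0,"z":0,"yaw":0,"jaw":0},{"x":0,"y":0,"z":0,"yaw":0,"jaw":0}]'

```text
t: 12.48
tcp_pos: [0.592, 0.1203, 0.1158]
tcp_rot: [3.14, 0.0, 1.967]
ft_force: [3.9, 1.5, -1.9]
finger_gap: 0.0156
gripper_force: 30.0
```

The handle is gripped at 15.6 mm. I pull lightly, 2 mm up, and watch the force.

>>> step_arm --plan '[{"x":0,"y":0,"z":-0.01,"yaw":0,"jaw":0},{"x":0,"y":0,"z":-0.01,"yaw":0,"jaw":0},{"x":0,"y":0,"z":-0.01,"yaw":0,"jaw":0},{"x":0,"y":0,"z":-0.01,"yaw":0,"jaw":0},{"x":0,"y":0,"z":-0.01,"yaw":0,"jaw":0},{"x":0,"y":0,"z":-0.01,"yaw":0,"jaw":0},{"x":0,"y":0,"z":-0.01,"yaw":0,"jaw":0},{"x":0,"y":0,"z":-0.01,"yaw":0,"jaw":0}]'

```text
t: 13.48
tcp_pos: [0.591, 0.1202, 0.1167]
tcp_rot: [-3.14, -0.001, 1.966]
ft_force: [4.7, 1.3, -17.6]
finger_gap: 0.0158
gripper_force: 30.3
```

>>> step_arm --plan '[{"x":0,"y":0,"z":0,"yaw":0,"jaw":0},{"x":0,"y":0,"z":0,"yaw":0,"jaw":0},{"x":0,"y":0,"z":0,"yaw":0,"jaw":0},{"x":0,"y":0,"z":0,"yaw":0,"jaw":0},{"x":0,"y":0,"z":0,"yaw":0,"jaw":0},{"x":0,"y":0,"z":0,"yaw":0,"jaw":0},{"x":0,"y":0,"z":0,"yaw":0,"jaw":0},{"x":0,"y":0,"z":0,"yaw":0,"jaw":0}]'

```text
t: 14.48
tcp_pos: [0.5911, 0.12, 0.1184]
tcp_rot: [-3.141, 0.0, 1.967]
ft_force: [0.4, 0.2, -4.2]
finger_gap: 0.0157
gripper_force: 30.1
```

The force fell from 17.6 N to 4.2 N and the lid rose 2 mm, so it is free. I lift 8 mm more and check.

>>> step_arm --plan '[{"x":0,"y":0,"z":-0.02,"yaw":0,"jaw":0},{"x":0,"y":0,"z":-0.04,"yaw":0,"jaw":0},{"x":0,"y":0,"z":-0.04,"yaw":0,"jaw":0},{"x":0,"y":0,"z":-0.04,"yaw":0,"jaw":0}]'

```text
t: 14.98
tcp_pos: [0.5915, 0.1202, 0.1258]
tcp_rot: [3.141, 0.0, 1.967]
ft_force: [0.5, 0.6, -5.1]
finger_gap: 0.0155
gripper_force: 30.0
```

>>> step_arm --plan '[{"x":0,"y":0,"z":-0.12,"yaw":0,"jaw":0},{"x":0,"y":0,"z":-0.25,"yaw":0,"jaw":0},{"x":0,"y":0,"z":-0.25,"yaw":0,"jaw":0},{"x":0,"y":0,"z":-0.25,"yaw":0,"jaw":0}]'

```text
t: 15.48
tcp_pos: [0.5909, 0.1201, 0.1744]
tcp_rot: [-3.14, -0.001, 1.967]
ft_force: [-0.2, -1.1, -4.6]
finger_gap: 0.0158
gripper_force: 30.0
```

>>> step_arm --plan '[{"x":-0.1,"y":-0.04,"z":0,"yaw":0,"jaw":0},{"x":-0.25,"y":-0.11,"z":0,"yaw":0,"jaw":0},{"x":-0.42,"y":-0.18,"z":0,"yaw":0,"jaw":0},{"x":-0.58,"y":-0.26,"z":0,"yaw":0,"jaw":0},{"x":-0.73,"y":-0.32,"z":0,"yaw":0,"jaw":0},{"x":-0.83,"y":-0.37,"z":0,"yaw":0,"jaw":0},{"x":-0.83,"y":-0.37,"z":0,"yaw":0,"jaw":0},{"x":-0.83,"y":-0.37,"z":0,"yaw":0,"jaw":0}]'

```text
t: 16.48
tcp_pos: [0.5869, -0.0616, 0.1752]
tcp_rot: [-3.141, -0.001, 1.966]
ft_force: [-0.5, 0.1, -4.9]
finger_gap: 0.0156
gripper_force: 30.0
```

Run:
```python
from h import *
o,f,g=wgrab(); print(o['t'],o['tcp_pos'],o['tcp_rot'],o['ft_force'],o['finger_gap']); save(f,'w7')
for n,f in [('w',f),('top',viewer.grab_frame('top')),('sc',viewer.grab_frame('scene'))]:
  for q in ['lid_handle','lid','mat','jar']:
    print(n,q,[(np.round(x['point'],3),round(x['confidence'],2)) for x in finder.spot_point(f,q)[:1]])
```

```text
16.475 [ 0.5868643  -0.06155032  0.17518261] [-3.14093243e+00 -7.98368083e-04  1.96626848e+00] [-0.50575522  0.11689391 -4.85146433] 0.015559397386988198
w lid_handle [(array([ 0.589, -0.063,  0.21 ]), 0.9)]
w lid [(array([ 0.585, -0.059,  0.149]), 0.66)]
w mat []
w jar []
top lid_handle []
top lid [(array([ 0.588, -0.06 ,  0.152]), 0.51)]
top mat [(array([0.593, 0.117, 0.001]), 0.43)]
top jar [(array([ 0.596,  0.116, -0.   ]), 0.88)]
sc lid_handle [(array([ 0.587, -0.062,  0.211]), 0.96)]
sc lid [(array([ 0.584, -0.058,  0.151]), 0.56)]
sc mat [(array([ 0.585, -0.062, -0.002]), 0.79)]
sc jar [(array([ 0.583, -0.061,  0.151]), 0.71)]
```

View pics/w7.png

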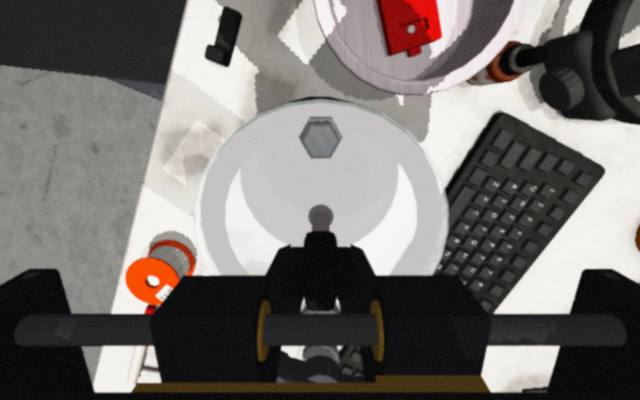

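The view shows the lid held flat over the mat, with its handle about 36 mm above the TCP and centred to a few mm. I lower it 125 mm and then ease it down.

>>> step_arm --plan '[{"x":0,"y":0,"z":0.12,"yaw":0,"jaw":0},{"x":0,"y":0,"z":0.27,"yaw":0,"jaw":0},{"x":0,"y":0,"z":0.42,"yaw":0,"jaw":0},{"x":0,"y":0,"z":0.54,"yaw":0,"jaw":0},{"x":0,"y":0,"z":0.6,"yaw":0,"jaw":0},{"x":0,"y":0,"z":0.625,"yaw":0,"jaw":0},{"x":0,"y":0,"z":0.625,"yaw":0,"jaw":0}]'

```text
t: 18.1
tcp_pos: [0.5875, -0.0616, 0.0512]
tcp_rot: [3.141, 0.001, 1.967]
ft_force: [0.0, -0.2, -5.0]
finger_gap: 0.0157
gripper_force: 30.0
```

>>> step_arm --plan '[{"x":0,"y":0,"z":0.01,"yaw":0,"jaw":0},{"x":0,"y":0,"z":0.02,"yaw":0,"jaw":0},{"x":0,"y":0,"z":0.03,"yaw":0,"jaw":0},{"x":0,"y":0,"z":0.04,"yaw":0,"jaw":0},{"x":0,"y":0,"z":0.04,"yaw":0,"jaw":0},{"x":0,"y":0,"z":0.04,"yaw":0,"jaw":0}]'

```text
t: 18.85
tcp_pos: [0.5872, -0.0615, 0.0428]
tcp_rot: [3.141, 0.0, 1.967]
ft_force: [-0.2, 0.1, -5.0]
finger_gap: 0.0156
gripper_force: 30.0
```

>>> step_arm --plan '[{"x":0,"y":0,"z":0.006,"yaw":0,"jaw":0},{"x":0,"y":0,"z":0.012,"yaw":0,"jaw":0},{"x":0,"y":0,"z":0.016,"yaw":0,"jaw":0},{"x":0,"y":0,"z":0.016,"yaw":0,"jaw":0},{"x":0,"y":0,"z":0.016,"yaw":0,"jaw":0}]'

```text
t: 19.48
tcp_pos: [0.5874, -0.0614, 0.04]
tcp_rot: [3.141, 0.0, 1.967]
ft_force: [-1.0, 3.5, 2.4]
finger_gap: 0.0157
gripper_force: 30.2
```

The force is now +2.4 N, so the lid rests on the mat. I release and retreat upward.

>>> step_arm --plan '[{"x":0,"y":0,"z":0,"yaw":0,"jaw":0.5},{"x":0,"y":0,"z":0,"yaw":0,"jaw":0.5},{"x":0,"y":0,"z":0,"yaw":0,"jaw":0.5},{"x":0,"y":0,"z":-0.1,"yaw":0,"jaw":0.5},{"x":0,"y":0,"z":-0.4,"yaw":0,"jaw":0.5},{"x":0,"y":0,"z":-0.7,"yaw":0,"jaw":0.5},{"x":0,"y":0,"z":-0.8,"yaw":0,"jaw":0.5},{"x":0,"y":0,"z":-0.8,"yaw":0,"jaw":0.5}]'

```text
t: 20.48
tcp_pos: [0.5877, -0.0617, 0.2007]
tcp_rot: [3.139, 0.002, 1.967]
ft_force: [0.1, -0.1, -1.1]
finger_gap: 0.0442
gripper_force: 0.0
```

Run:
```python
from h import *
o,f,g=wgrab(); print(o['t'],o['tcp_pos'],o['ft_force'],o['finger_gap']); s=viewer.grab_frame('scene')
for n,h in [('w',f),('sc',s)]:
  for q in ['lid_handle','lid','mat','jar']:
    print(n,q,[(np.round(x['point'],3),round(x['confidence'],2)) for x in finder.spot_point(h,q)[:1]])
a=f['img'][:,:,::-1][:, 120:520]; b=cv2.resize(s['img'][:,:,::-1][140:340,200:400],(400,400)); cv2.imwrite('pics/c8.png',np.hstack([a,b]))
```

```text
20.475 [ 0.58766338 -0.06174218  0.20071299] [ 0.07214522 -0.07317908 -1.10312623] 0.044175676214285864
w lid_handle [(array([ 0.588, -0.062,  0.076]), 0.97)]
w lid [(array([ 0.584, -0.056,  0.014]), 0.75)]
w mat []
w jar []
sc lid_handle [(array([ 0.586, -0.062,  0.076]), 0.97)]
sc lid [(array([ 0.581, -0.058,  0.018]), 0.86)]
sc mat [(array([ 0.582, -0.059,  0.018]), 0.56)]
sc jar [(array([0.59 , 0.121, 0.003]), 0.69)]
```

View pics/c8.png

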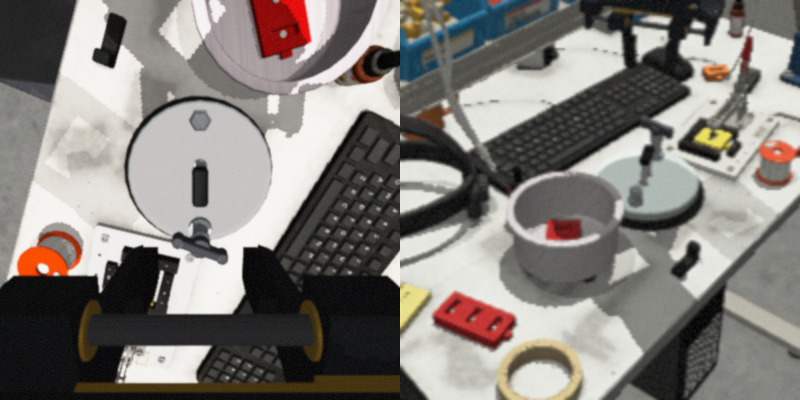

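The lid lies flat and centred on the mat with its handle at z 0.076. The jar is unmoved at (0.590, 0.121), and the gripper is clear.

```bash
python3 -c "
from h import *
print(workorder.sign_off())"
```

```text
the job is handed in; nothing more can be done
None
```

I opened the vent tap to its stop, lifted the lid once it came free and laid it flat within a few mm of the mat's centre; the jar did not move, and I handed the job in at about 20.5 s (no verdict was returned).

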